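# Pack the last tart and close the biscuit tin

### The job

Put the golden tart into the free place in the middle of the open yellow tin, lying flat between the four tarts already there. Then take the tin's own large yellow lid by its knob, lower it onto the tin without dropping it, and leave it seated fully home all round. Leave the scorched dark tart where it is on the board.

Things in the scene. Friction and masses are not known exactly. Their poses are not given: they have to be found in the camera images.
- tart_center (a point): The golden-brown tart with orange filling: a round disc 44 mm across and 22 mm high (the pastry's upright side is the lower 14 mm; the filling on top is narrower), about 35 g, lying loose on a wooden board (210 x 110 mm, 12 mm thick). The point lies on its axis, 10 mm above its underside; z is its axis, up.
- scorched_center (a point): The scorched, almost black tart, same size as the golden one, on the same board, centres about 95 mm apart. To be left alone. The point lies on its axis, 10 mm above its underside.
- tin: Open round yellow tin, fixed: 190 mm across, 50 mm high, mouth 182 mm across, inner floor 6 mm above its underside. Four tarts (44 mm across, 22 high) are fixed on the floor, centres 68 mm from the axis at 45, 135, 225 and 315 degrees from the tin's x axis; the middle and lanes 50 mm wide along its x and y axes are free. Origin: centre of its underside, z up.
- lid_knob (a point): Large yellow lid, loose, about 220 g, right way up on the table: cap 208 mm across, 5 thick; below it a plug 10 mm deep (164 mm across at the cap, 152 at its foot) that drops into the tin's mouth until the cap rests on the rim; black knob on top, 30 mm across, 36 high. Point: on the axis, half-way up the knob, 18 mm above the cap's top; 73 mm above the tin's underside when home. z up.

How it is judged:
By the outcome, as a careful person would: the job done as asked, in the order asked, and still so for the second after the job is handed in, with the robot touching nothing.
It also fails if it takes over 69 s, if anything falls off the work surface, if the arm or the gripper's body presses on something with over 40 N, if the wrist force passes 120 N, or if a joint passes its speed limit or range.

### The arm

A 6-joint arm with a two-finger parallel gripper is mounted at the origin on the work surface. World frame = base frame: x ahead of the robot, y to its left, z up, the work surface at z = 0. Lengths are in mm, angles in degrees, forces in N, time in s.
With the tool pointing down it reaches from about 350 to 950 mm from the base axis. Payload 17.4 kg.
Tool frame: the origin (TCP) lies on the mounting face of the last link; the fingertips stand 186 mm ahead of it and the grasp point (between the pads) lies 167 mm ahead of it; z points along the fingers, y is the direction in which the jaws open and shut (so a half turn about z gives the same grasp; the last joint's range is limited). The gripper opens to 93 mm and grips with 3 to 60 N. Pads are 15 mm wide; open, the fingers measure 128 mm over their backs; the gripper's body (75 mm by 188 mm) begins 65 mm behind the grasp point.
Start: joints at [62.005, 6.646, 82.598, -0, 90.757, -2.166], TCP at [294.097, 607.57, 404.746] pointing down, gripper open.
Joint ranges: [-162.19, 162.19], [-47.58, 125.68], [4.15, 143.07], [-65.23, 245.23], [0.69, 171.88], [-170.13, 170.13]. Speed limits (degrees/s): [108.29, 108.29, 127.2, 180, 180, 180].

### API

Orientations are given as [roll, pitch, yaw] about the fixed x, y, z axes, in that order (R = Rz(yaw) Ry(pitch) Rx(roll)).
In Python, from workcell import ctrl, camera, camera_info, sign_off gives the robot as it stands.
- The arm moves only by the tool carry_out, never from a script. Its argument "motion" is a list of rows, each a list of 3 entries, a list of its own where there are three numbers: the shift along the tool's x, y, z in mm, then the turn about the tool's z in degrees, then the finger opening in mm, from 0 to 93. A call has 1 to 20 rows; each row is the pose to reach, as a shift and turn from the pose commanded when the call began, along the tool's axes at that moment; what a row does not reach only later rows make up. A row lasts 1/8 s, in which the tool goes at most 62.5 mm and 10.7 degrees, less where a joint would pass 70% of its speed; a pose out of reach is approached as far as the arm can. A call with a gripper value outside its range is refused whole. The fingers move at their own pace and stop on an object; "newtons" is the grip in N (left out, the last holds). Time passes only in rows, so rows that repeat a pose let the fingers close. It gives the time, the measured TCP pose, the force and the opening at its end, in the units of the state.
- ctrl.sense(): the state, without advancing time (a new reading comes with each control period).
- camera(name): name is "scene" or "top"; returns the picture (384x512x3 uint8, red, green, blue); there is no depth.
- camera_info(name): a dict with "fx", "fy", "cx", "cy" (pixels), "D" ([k1, k2, p1, p2, k3] as OpenCV has them; the pictures are not rectified), "rvec" (rotation vector, rad) and "tvec" (3), from world to camera coordinates, as OpenCV has them. Camera axes: x right, y down, z forward; pixel columns grow to the right and rows downward; lengths in mm; the calibration is good to about 2 mm. A picture is of the moment at which its call begins. camera_info takes no time and is no camera call.
- sign_off(): hands the job in, once; it reports no verdict.
The state is a dict: "time": time; "joints": joint angles; "joint_velocities": joint speeds; "joint_efforts": joint torques, N m; "ee_pos": TCP position; "tool_rot": TCP orientation; "force": force on the tool from outside, world axes, zero at the start; "torque": the same for the moment, N m; "finger_gap": opening from 0.0 (shut) to 1.0 (fully open).
Only numpy, scipy, OpenCV 4.12 (cv2) and the standard library are available. Lean on these libraries where they do the work, as an engineer would, in place of code of your own. Each camera call takes 0.05 s, during which the arm holds its last target.

## Working session

There is one attempt and no reset: what is moved stays moved. The work goes in short steps, Python scripts to look and compute and a tool call to move; the robot and the scene stay as the last step left them, time stands still between calls to the robot, and variables do not carry over. Pictures are saved under pics/ and viewed, and the job is handed in when it is done.

Besides the shell and the picture viewer there is one more tool, called after "Emit:" by a JSON object that holds its "name" and its "arguments". carry_out: Moves the arm, as the interface text tells. Its arguments: {"type":"object","properties":{"motion":{"type":"array","items":{"type":"array"}},"newtons":{"type":"number"}},"required":["motion"]}

```bash
ls; mkdir -p pics; python3 - <<'E'
from workcell import ctrl,camera,camera_info
import cv2
for n in("scene","top"):
    cv2.imwrite(f"pics/{n}0.png",camera(n)[:,:,::-1]); i=camera_info(n); print(n,i)
print(ctrl.sense())
E
```

```text
pics
scene {'fx': 445.40271015592623, 'fy': 445.40271015592623, 'cx': 252.8374021940484, 'cy': 194.55394256140076, 'D': array([-0.01363619,  0.        ,  0.        ,  0.        ,  0.        ]), 'rvec': array([ 1.43973145,  1.8986583 , -1.00584027]), 'tvec': array([ 158.95492356, -225.25669782, 1548.69749045])}
top {'fx': 363.697614477243, 'fy': 363.697614477243, 'cx': 252.92426738688476, 'cy': 188.86673582223318, 'D': array([-0.05351767,  0.        ,  0.        ,  0.        ,  0.        ]), 'rvec': array([ 2.17228893, -2.18388522,  0.11536456]), 'tvec': array([ -5.86817542, 518.2321131 , 796.66197677])}
{'time': 0.1, 'joints': array([ 6.20041753e+01,  6.66962453e+00,  8.26297829e+01,  1.30170075e-03,
        9.07583953e+01, -2.16481909e+00]), 'joint_velocities': array([-0.11303217, -0.06240409, -0.07126019,  0.01241878, -0.0385708 ,
       -0.01345181]), 'joint_efforts': array([ 2.23991214e-03, -7.22891164e+01, -6.23862505e+01,  7.80770299e-02,
        2.25767627e-02, -6.14170654e-05]), 'ee_pos': array([294.10765953, 607.56277468, 404.12268189]), 'tool_rot': array([-1.79942288e+02, -3.48412852e-03,  1.54169009e+02]), 'force': array([-1.02751979,  0.01525405,  0.67045775]), 'torque': array([-0.01972508, -0.03079404, -0.03296658]), 'finger_gap': 0.9990147738389946}
```

View pics/scene0.png

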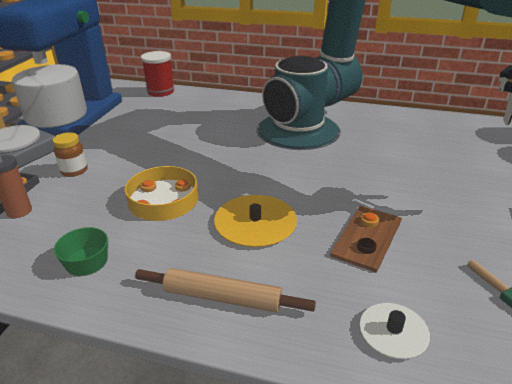

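View pics/top0.png

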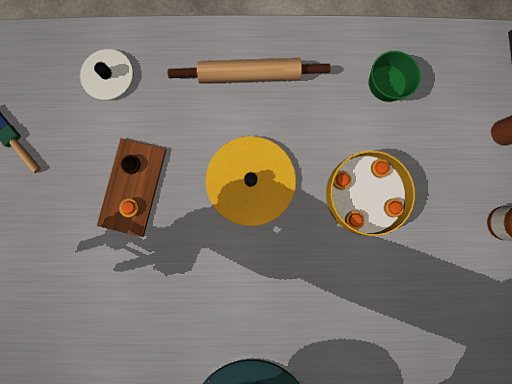

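The top view shows the golden tart near (128,208), the scorched one at (130,164), the lid knob at (250,180) and the tin at (370,193). In the scene view they are at about (370,218), (367,246), (255,212) and (162,192). Next I'll measure them.

```bash
cat > h.py <<'E'
import numpy as np,cv2
from workcell import ctrl,camera,camera_info
def cam(n):
    i=camera_info(n);K=np.array([[i['fx'],0,i['cx']],[0,i['fy'],i['cy']],[0,0,1]]);R=cv2.Rodrigues(i['rvec'])[0];return K,i['D'],R,np.array(i['tvec']),i['rvec']
def ray(n,uv):
    K,D,R,t,_=cam(n);p=cv2.undistortPoints(np.array(uv,float).reshape(-1,1,2),K,D).reshape(-1,2)
    return -R.T@t,np.c_[p,np.ones(len(p))]@R
def onz(n,uv,z):
    c,d=ray(n,uv);return c+d*((z-c[2])/d[:,2])[:,None]
def tri(a,b):
    c1,d1=ray("top",a);c2,d2=ray("scene",b);d1=d1[0];d2=d2[0]
    s=np.linalg.lstsq(np.c_[d1,-d2],c2-c1,rcond=None)[0];p=c1+d1*s[0];q=c2+d2*s[1];return (p+q)/2,np.linalg.norm(p-q)
def blobs(m,amin):
    n,l,s,c=cv2.connectedComponentsWithStats(m.astype(np.uint8));return [(c[i].round(1),s[i].tolist()) for i in range(1,n) if s[i,4]>=amin],l
def proj(n,P):
    K,D,R,t,r=cam(n);return cv2.projectPoints(np.array(P,float).reshape(-1,1,3),r,t,K,D)[0].reshape(-1,2)
E
python3 - <<'E'
from h import *
for n in("top","scene"):
    im=cv2.imread(f"pics/{n}0.png");h=cv2.cvtColor(im,cv2.COLOR_BGR2HSV);H,S,V=cv2.split(h)
    print(n)
    for nm,m in(("orange",(H>4)&(H<13)&(S>200)&(V>150)),("yellow",(H>=18)&(H<28)&(S>190)&(V>80)),("black",(V<50))):
        for b in blobs(m,15)[0]:print(nm,b[0],b[1])
for a in((128,208),(122,205),(345,180),(250,150),(332,193)):
    im=cv2.imread("pics/top0.png");print(a,cv2.cvtColor(im,cv2.COLOR_BGR2HSV)[a[1],a[0]])
im=cv2.imread("pics/top0.png");cv2.imwrite("pics/z1.png",np.hstack([cv2.resize(im[130:240,90:180],None,fx=4,fy=4,interpolation=0),cv2.resize(im[140:250,320:422],None,fx=4,fy=4,interpolation=0)]))
im=cv2.imread("pics/scene0.png");cv2.imwrite("pics/z2.png",np.hstack([cv2.resize(im[195:275,325:405],None,fx=4,fy=4,interpolation=0),cv2.resize(im[155:235,120:210],None,fx=4,fy=4,interpolation=0)]))
E
```

```text
top
orange [381.  167.5] [375, 162, 13, 12, 123]
orange [344.7 179.8] [342, 174, 7, 12, 56]
orange [127.1 207.5] [122, 202, 11, 13, 110]
orange [394.5 207.8] [388, 202, 14, 13, 122]
orange [357.1 218.3] [352, 215, 10, 8, 57]
yellow [250.4 180.7] [206, 137, 90, 89, 6064]
yellow [377.7 190.7] [327, 151, 88, 85, 1293]
black [510.3  41. ] [508, 30, 4, 28, 56]
black [381.7  61.8] [373, 53, 20, 20, 147]
black [102.7  70.3] [94, 62, 18, 17, 189]
black [308.8  69.8] [302, 64, 28, 10, 87]
black [320.  64.] [312, 64, 17, 1, 17]
black [183.4  76.2] [169, 74, 28, 4, 68]
black [380.6  94. ] [370, 75, 29, 27, 126]
black [404.4  94.1] [399, 92, 11, 5, 16]
black [ 11.4 127.8] [0, 112, 21, 28, 91]
black [  7.6 144.5] [5, 142, 6, 5, 16]
black [130.5 164. ] [121, 155, 20, 19, 282]
black [151.  204.4] [143, 173, 17, 63, 70]
black [250.4 179. ] [245, 173, 12, 13, 135]
black [494.4 209.9] [489, 207, 12, 9, 16]
black [378.8 231.9] [369, 229, 18, 5, 26]
black [267.8 374.7] [203, 359, 97, 25, 502]
scene
orange [371.8 216.4] [367, 214, 9, 7, 27]
yellow [245.1   7.6] [240, 1, 12, 11, 35]
yellow [295.8  16.1] [
[... 445 characters left out ...]
.4   4.5] [447, 0, 65, 15, 352]
black [285.2  64.6] [279, 58, 14, 13, 83]
black [298.   69.8] [294, 65, 13, 7, 21]
black [506.7  73. ] [500, 66, 12, 13, 95]
black [279.2 100.6] [264, 80, 32, 42, 1000]
black [508.   86.5] [504, 82, 8, 10, 67]
black [340.4  98.5] [335, 95, 13, 8, 22]
black [329.3 102.6] [326, 99, 8, 7, 19]
black [  1.  208.6] [0, 204, 4, 9, 22]
black [254.7 212.5] [250, 205, 11, 16, 102]
black [365.7 244.8] [357, 238, 18, 15, 163]
black [398.4 313.5] [394, 311, 11, 8, 23]
black [394.1 325.7] [387, 317, 17, 16, 140]
black [  2.6 327. ] [0, 322, 9, 13, 61]
(128, 208) [ 10 224 199]
(122, 205) [ 12 217 179]
(345, 180) [ 10 226 195]
(250, 150) [ 21 207 207]
(332, 193) [ 20 114 168]
```

View pics/z1.png

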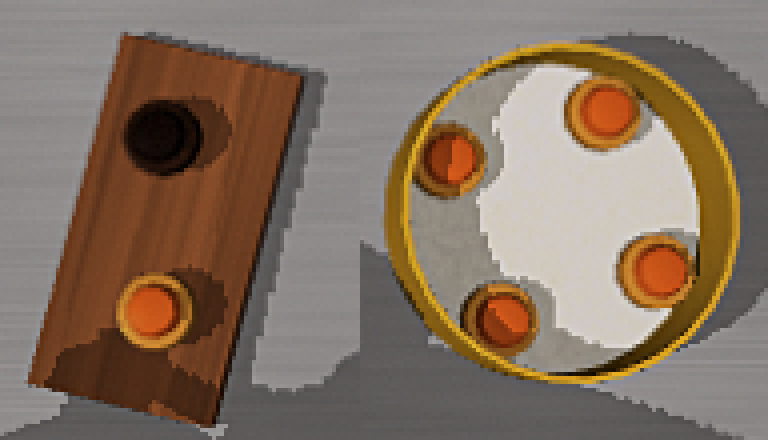

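View pics/z2.png

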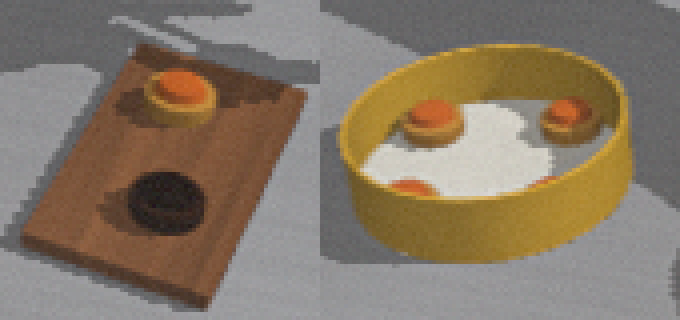

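```bash
cat > m.py <<'E'
from h import *
im=cv2.imread("pics/top0.png");H,S,V=cv2.split(cv2.cvtColor(im,cv2.COLOR_BGR2HSV))
print("cam",[(-cam(n)[2].T@cam(n)[3]).round() for n in("top","scene")])
fill=((H<=11)|(H>175))&(S>195)&(V>95)
T=[]
for c,s in blobs(fill,40)[0]:
    print("fill",c,s, [onz("top",c,z)[0].round(1).tolist() for z in(34,28)])
    T.append(c)
T=[c for c in T if 320<c[0]<420 and 140<c[1]<250]
P=onz("top",T,28);print("tin tarts",P.round(1).tolist(),"mean",P.mean(0).round(1))
d=P-P.mean(0);print("r",np.hypot(d[:,0],d[:,1]).round(1),"ang",np.degrees(np.arctan2(d[:,1],d[:,0])).round(1))
# golden tart total
past=(H>=8)&(H<=22)&(S>150)&(V>135)|fill
bl,l=blobs(past,60)
for c,s in bl:print("past",c,s)
# lid cap outline, knob
y=(H>=17)&(H<29)&(S>150)&(V>60)
bl,l=blobs(y,300)
for k,(c,s) in enumerate(bl):
    i=l[int(s[1]+s[3]/2-0)] if 0 else None
for x0,x1,z,nm in((195,310,15,"lid"),(318,424,50,"tin")):
    m=np.zeros(H.shape,np.uint8);m[130:245,x0:x1]=y[130:245,x0:x1]
    cs=max(cv2.findContours(m,cv2.RETR_EXTERNAL,cv2.CHAIN_APPROX_NONE)[0],key=len)
    hull=cs.reshape(-1,2)
    Q=onz("top",hull,z)[:,:2].astype(np.float32)
    A=np.c_[2*Q,np.ones(len(Q))];a=np.linalg.lstsq(A,(Q**2).sum(1),rcond=None)[0]
    r=np.sqrt(a[2]+a[0]**2+a[1]**2);res=np.hypot(*(Q-a[:2]).T)-r
    print(nm,a[:2].round(1),"r",r.round(1),"res",np.percentile(res,[0,5,50,95,100]).round(1),len(Q))
for nm,uv,z in(("knobtop",(250.4,179),51),("scorch",(130.5,164),28)):print(nm,onz("top",uv,z)[0].round(1))
print("knob tri",tri((250.4,179),(254.7,212.5)))
print("tart tri",tri((127.4,207.6),(370,217)))
E
python3 m.py
```

```text
cam [array([441.,   1., 842.]), array([1388.,  244.,  700.])]
fill [381.1 167.5] [375, 162, 13, 12, 129] [[564.6, -299.7, 34.0], [565.5, -301.9, 28.0]]
fill [342.8 179.4] [337, 174, 12, 12, 111] [[537.7, -211.0, 34.0], [538.5, -212.6, 28.0]]
fill [127.8 207.4] [122, 201, 13, 13, 119] [[477.2, 270.5, 34.0], [477.4, 272.5, 28.0]]
fill [394.6 207.3] [389, 201, 13, 13, 130] [[474.1, -327.0, 34.0], [474.4, -329.5, 28.0]]
fill [356.  219.8] [351, 214, 11, 13, 117] [[446.9, -238.1, 34.0], [446.9, -239.9, 28.0]]
tin tarts [[565.5, -301.9, 28.0], [538.5, -212.6, 28.0], [474.4, -329.5, 28.0], [446.9, -239.9, 28.0]] mean [ 506.3 -271.    28. ]
r [66.8 66.7 66.7 67. ] ang [ -27.6   61.2 -118.6  152.4]
past [250.4 180.4] [206, 136, 90, 90, 6076]
past [372.8 192.4] [326, 151, 89, 85, 652]
past [380.3 167.9] [372, 159, 18, 18, 245]
past [343.7 180.1] [337, 173, 14, 16, 135]
past [127.3 207.5] [119, 198, 19, 19, 246]
past [393.5 207.7] [385, 199, 19, 18, 248]
past [356.1 218.6] [351, 211, 11, 16, 138]
lid [539.4  -3.1] r 102.0 res [-1.4 -1.2  0.   1.   1.3] 252
tin [ 505.8 -268.4] r 95.9 res [-4.6 -3.5  0.3  3.1  4.6] 246
knobtop [537.4  -2.9  51. ]
scorch [575.9 269.   28. ]
knob tri (array([539.86941825,  -3.84061893,  32.88381577]), np.float64(1.7281922387518505))
tart tri (array([477.15099991, 272.69418041,  27.65468479]), np.float64(1.5272075541380816))
```

```bash
cat >> h.py <<'E'
def go(cur,yaw,tgt,tyaw=None):
    w=np.array(tgt,float)-np.array(cur,float);a=np.radians(yaw);x=np.array([np.cos(a),np.sin(a),0]);y=np.array([np.sin(a),-np.cos(a),0])
    print("shift",(w@x).round(1),(w@y).round(1),(-w[2]).round(1),"turn",None if tyaw is None else yaw-tyaw)
E
python3 - <<'E'
from h import *
go([294.1,607.57,404.75],154.169,[477.3,272,290])
go([477.3,272,290],154.169,[477.3,272,201])
# edges check
print(onz("top",[(118.5,207.5),(128,197.5),(128,217)],26).round(1),onz("top",[(137.5,207.5)],12).round(1))
E
```

```text
shift -311.1 -222.2 114.8 turn None
shift 0.0 0.0 89.0 turn None
[[477.4 294.3  26. ]
 [499.9 273.3  26. ]
 [456.  272.2  26. ]] [[477.9 255.4  12. ]]
```

Emit:
{"name": "carry_out", "arguments": {"motion": [[[-30, -22, 0], 0, 93], [[-75, -54, 10], 0, 93], [[-125, -89, 30], 0, 93], [[-175, -125, 50], 0, 93], [[-225, -161, 70], 0, 93], [[-270, -193, 90], 0, 93], [[-300, -214, 110], 0, 93], [[-311, -222, 125], 0, 93], [[-311, -222, 125], 0, 93], [[-311, -222, 125], 0, 93]], "newtons": 20}}

```text
time: 1.35
ee_pos: [477.0, 273.3, 280.4]
tool_rot: [180.0, 0.0, 154.2]
force: [0.6, 1.0, 0.8]
finger_gap: 1.003
```

Emit:
{"name": "carry_out", "arguments": {"motion": [[[0, 0, 20], 0, 93], [[0, 0, 45], 0, 93], [[0, 0, 65], 0, 85], [[0, 0, 75], 0, 75], [[0, 0, 79], 0, 70], [[0, 0, 79], 0, 60], [[0, 0, 79], 0, 50], [[0, 0, 79], 0, 40], [[0, 0, 79], 0, 35], [[0, 0, 79], 0, 30], [[0, 0, 79], 0, 30], [[0, 0, 79], 0, 30]], "newtons": 12}}

```text
time: 2.85
ee_pos: [477.4, 272.3, 201.2]
tool_rot: [180.0, 0.0, 154.2]
force: [-0.7, -1.2, 6.1]
finger_gap: 0.47
```

Emit:
{"name": "carry_out", "arguments": {"motion": [[[0, 0, -8], 0, 30], [[0, 0, -25], 0, 30], [[0, 0, -50], 0, 30], [[0, 0, -75], 0, 30], [[0, 0, -90], 0, 30], [[0, 0, -95], 0, 30], [[0, 0, -95], 0, 30]]}}

```text
time: 3.72
ee_pos: [477.3, 272.2, 295.5]
tool_rot: [-180.0, -0.0, 154.2]
force: [-0.7, 0.7, 0.6]
finger_gap: 0.472
```

```bash
python3 - <<'E'
from h import *
s=ctrl.sense();print(s['ee_pos'],s['tool_rot'],s['force'],s['finger_gap'])
im=camera("scene")[:,:,::-1];cv2.imwrite("pics/s1.png",cv2.resize(im[100:290,280:480],None,fx=3,fy=3))
go([477.3,272.3,295.75],154.169,[506,-271.5,295.75],106.9)
E
```

```text
[477.26245114 272.20091498 295.52032837] [-1.79989626e+02 -7.68289688e-03  1.54169161e+02] [-0.6634953   0.72812007  0.62794305] 0.471924991829022
shift -262.8 -477.0 -0.0 turn 47.269000000000005
```

View pics/s1.png

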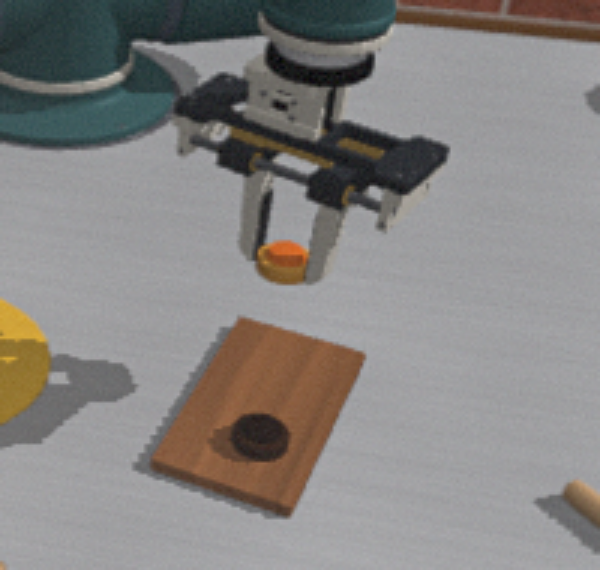

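The tart is held level between the tips, at about (285,260) in the enlarged view. The scorched tart hasn't moved. Next I'll carry the tart over to the tin.

Emit:
{"name": "carry_out", "arguments": {"motion": [[[-8, -14, 0], 2, 30], [[-24, -43, 0], 5, 30], [[-45, -82, 0], 9, 30], [[-68, -124, 0], 13, 30], [[-91, -166, 0], 17, 30], [[-114, -208, 0], 21, 30], [[-137, -250, 0], 25, 30], [[-160, -292, 0], 29, 30], [[-183, -334, 0], 33, 30], [[-206, -376, 0], 37, 30], [[-228, -416, 0], 41, 30], [[-246, -447, 0], 44, 30], [[-258, -468, 0], 47, 30], [[-263, -477, 0], 47.3, 30], [[-263, -477, 0], 47.3, 30], [[-263, -477, 0], 47.3, 30]]}}

```text
time: 5.78
ee_pos: [506.3, -270.8, 295.8]
tool_rot: [180.0, -0.0, 106.9]
force: [0.2, 0.6, 0.6]
finger_gap: 0.469
```

```bash
python3 - <<'E'
from h import *
s=ctrl.sense();print(s['time'],s['ee_pos'],s['tool_rot'],s['force'],s['finger_gap'])
for n,c in(("scene",(130,240,90,260)),("top",(130,260,300,440))):
    im=camera(n)[:,:,::-1];cv2.imwrite(f"pics/{n}2.png",cv2.resize(im[c[0]:c[1],c[2]:c[3]],None,fx=4,fy=4));cv2.imwrite(f"pics/{n}2f.png",im)
E
```

```text
5.775 [ 506.25183388 -270.83699246  295.75501976] [ 1.79998623e+02 -1.11505220e-02  1.06940443e+02] [0.18357525 0.63762028 0.58562133] 0.46917633228395994
```

View pics/scene2.png

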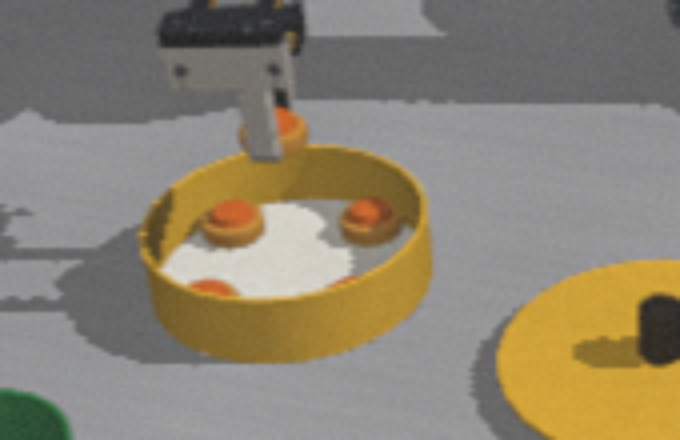

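View pics/top2.png

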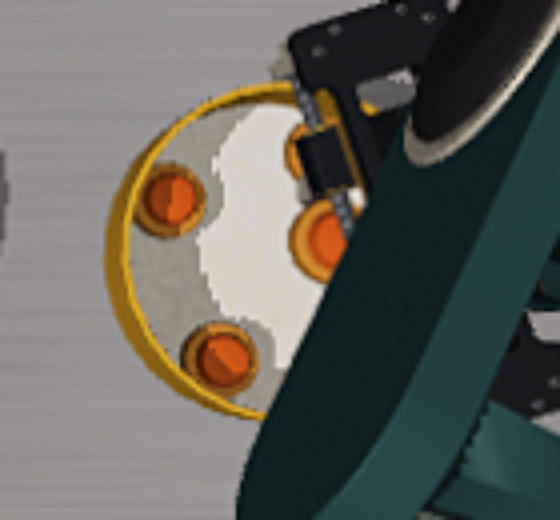

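The tart sits above the tin, in line with the free lane, so I'll lower it now.

Emit:
{"name": "carry_out", "arguments": {"motion": [[[0, 0, 10], 0, 30], [[0, 0, 28], 0, 30], [[0, 0, 48], 0, 30], [[0, 0, 68], 0, 30], [[0, 0, 82], 0, 30], [[0, 0, 90], 0, 30], [[0, 0, 95], 0, 30], [[0, 0, 98], 0, 30], [[0, 0, 100], 0, 30], [[0, 0, 100.5], 0, 30], [[0, 0, 100.5], 0, 30]]}}

```text
time: 7.25
ee_pos: [506.2, -271.7, 195.5]
tool_rot: [180.0, 0.0, 106.9]
force: [-0.4, 0.3, -0.2]
finger_gap: 0.466
```

Emit:
{"name": "carry_out", "arguments": {"motion": [[[0, 0, 0.5], 0, 30], [[0, 0, 1], 0, 30], [[0, 0, 1], 0, 30], [[0, 0, 1], 0, 46], [[0, 0, 1], 0, 52], [[0, 0, 1], 0, 60], [[0, 0, 1], 0, 66], [[0, 0, 1], 0, 66], [[0, 0, -5], 0, 66], [[0, 0, -20], 0, 66], [[0, 0, -45], 0, 70], [[0, 0, -70], 0, 75], [[0, 0, -95], 0, 75], [[0, 0, -105], 0, 75], [[0, 0, -105], 0, 75]]}}

```text
time: 9.12
ee_pos: [506.2, -271.7, 301.0]
tool_rot: [180.0, 0.1, 106.9]
force: [-0.2, 0.1, -0.7]
finger_gap: 0.804
```

```bash
python3 - <<'E'
from h import *
s=ctrl.sense();print(s['time'],s['ee_pos'],s['tool_rot'],s['force'],s['finger_gap'])
go([506.1,-271.5,300.25],106.869,[539,-3.5,300.25])
E
```

```text
9.125 [ 506.21928963 -271.70287013  300.95396154] [1.79951972e+02 5.35411123e-02 1.06869043e+02] [-0.18643536  0.05641796 -0.69807593] 0.803529004717839
shift 246.9 109.3 -0.0 turn None
```

Emit:
{"name": "carry_out", "arguments": {"motion": [[[20, 9, 0], 0, 75], [[55, 24, 0], 0, 75], [[100, 44, 0], 0, 75], [[145, 64, 0], 0, 75], [[190, 84, 0], 0, 75], [[225, 100, 0], 0, 75], [[243, 108, 0], 0, 75], [[247, 109, 0], 0, 75], [[247, 109, 0], 0, 75], [[247, 109, 0], 0, 75]]}}

```text
time: 10.38
ee_pos: [538.8, -4.6, 300.1]
tool_rot: [-180.0, 0.0, 106.8]
force: [0.3, -0.4, -0.5]
finger_gap: 0.806
```

```bash
python3 - <<'E'
from h import *
s=ctrl.sense();print(s['time'],s['ee_pos'],s['tool_rot'],s['force'],s['finger_gap'])
im=camera("top")[:,:,::-1];cv2.imwrite("pics/top3f.png",im)
im2=camera("scene")[:,:,::-1]
cv2.imwrite("pics/z3.png",np.hstack([cv2.resize(im[140:250,310:422],None,fx=3.5,fy=3.5),cv2.resize(im2[135:245,120:222],None,fx=3.5,fy=3.5)]))
H,S,V=cv2.split(cv2.cvtColor(im,cv2.COLOR_BGR2HSV));fill=((H<=11)|(H>175))&(S>195)&(V>95)
for c,st in blobs(fill,40)[0]:print(c,st,onz("top",c,28)[0].round(1))
E
```

```text
10.375 [538.78153246  -4.57325044 300.14166636] [-1.79987616e+02  6.82855123e-03  1.06809572e+02] [ 0.26370106 -0.3896774  -0.5000347 ] 0.8058399315613537
[381.6 167.4] [375, 162, 13, 12, 113] [ 565.8 -303.1   28. ]
[342.3 179.5] [336, 174, 13, 12, 125] [ 538.2 -211.4   28. ]
[368.7 193.5] [362, 188, 13, 13, 111] [ 506.1 -270.9   28. ]
[394.8 207.2] [389, 202, 13, 12, 120] [ 474.6 -329.9   28. ]
[355.7 219.9] [350, 214, 12, 13, 124] [ 446.7 -239.2   28. ]
```

View pics/z3.png

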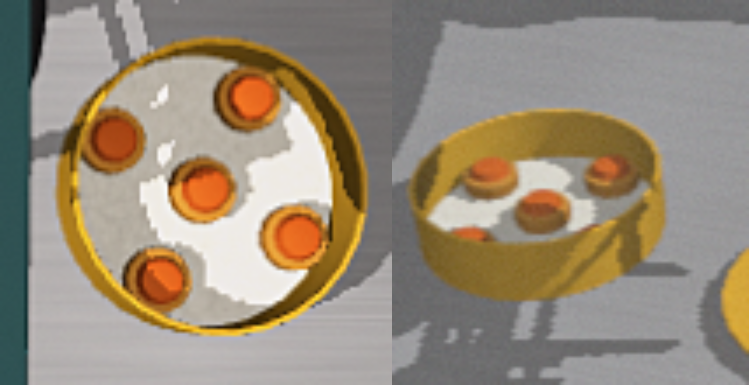

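The tart lies flat in the middle at (506.1,-270.9), against a four-tart centre of (506.3,-270.9). Now for the lid.

Emit:
{"name": "carry_out", "arguments": {"motion": [[[0, 0, 20], 0, 75], [[0, 0, 45], 0, 75], [[0, 0, 70], 0, 75], [[0, 0, 85], 0, 75], [[0, 0, 93], 0, 75], [[0, 0, 96], 0, 70], [[0, 0, 96], 0, 60], [[0, 0, 96], 0, 50], [[0, 0, 96], 0, 40], [[0, 0, 96], 0, 30], [[0, 0, 96], 0, 20], [[0, 0, 96], 0, 15], [[0, 0, 96], 0, 15], [[0, 0, 96], 0, 15], [[0, 0, 96], 0, 15]], "newtons": 40}}

```text
time: 12.35
ee_pos: [538.9, -3.7, 204.4]
tool_rot: [180.0, 0.0, 106.9]
force: [-0.6, 0.0, 3.2]
finger_gap: 0.319
```

Emit:
{"name": "carry_out", "arguments": {"motion": [[[0, 0, -4], 0, 15], [[0, 0, -12], 0, 15], [[0, 0, -30], 0, 15], [[0, 0, -55], 0, 15], [[0, 0, -80], 0, 15], [[0, 0, -95], 0, 15], [[0, 0, -100], 0, 15], [[0, 0, -100], 0, 15], [[0, 0, -100], 0, 15]]}}

```text
time: 13.48
ee_pos: [538.7, -3.7, 303.3]
tool_rot: [-179.9, -0.0, 106.9]
force: [0.1, 0.5, -2.7]
finger_gap: 0.318
```

```bash
python3 - <<'E'
from h import *
s=ctrl.sense();print(s['time'],s['ee_pos'],s['tool_rot'],s['force'],s['torque'],s['finger_gap'])
im=camera("scene")[:,:,::-1];cv2.imwrite("pics/s4.png",cv2.resize(im[60:290,120:380],None,fx=2.5,fy=2.5))
go([539,-3.7,304.25],106.87,[506.3,-271.5,304.25])
E
```

```text
13.475 [538.71030559  -3.67941197 303.32504113] [-1.79926480e+02 -2.51840347e-02  1.06871351e+02] [ 0.0500719   0.54363007 -2.71673371] [-0.06890217  0.00656914 -0.00524426] 0.3184775285585614
shift -246.8 -109.0 -0.0 turn None
```

View pics/s4.png

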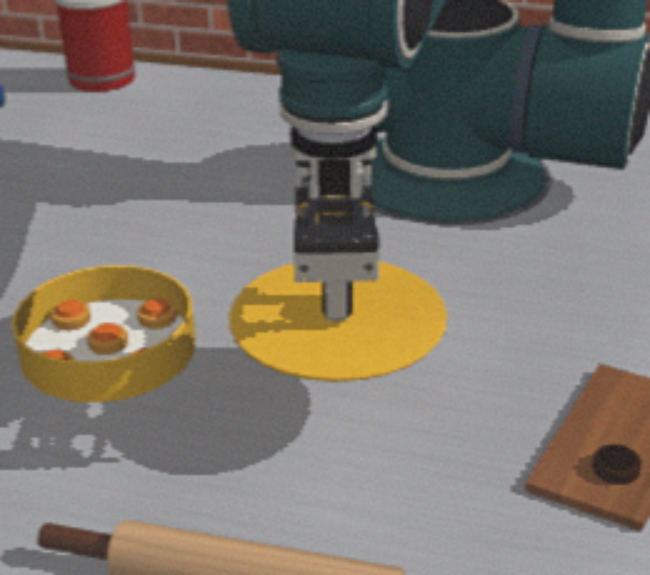

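The lid hangs level under the gripper, at about (337,315) in the enlarged view. I'll move it gently over the tin.

Emit:
{"name": "carry_out", "arguments": {"motion": [[[-4, -2, 0], 0, 15], [[-14, -6, 0], 0, 15], [[-30, -13, 0], 0, 15], [[-50, -22, 0], 0, 15], [[-72, -32, 0], 0, 15], [[-95, -42, 0], 0, 15], [[-118, -52, 0], 0, 15], [[-141, -62, 0], 0, 15], [[-164, -72, 0], 0, 15], [[-187, -82.5, 0], 0, 15], [[-208, -92, 0], 0, 15], [[-225, -99.5, 0], 0, 15], [[-237, -104.5, 0], 0, 15], [[-244, -108, 0], 0, 15], [[-247, -109, 0], 0, 15], [[-247, -109, 0], 0, 15], [[-247, -109, 0], 0, 15]]}}

```text
time: 15.65
ee_pos: [506.3, -271.3, 304.2]
tool_rot: [180.0, -0.0, 106.9]
force: [-0.1, -1.0, -2.8]
finger_gap: 0.316
```

```bash
python3 - <<'E'
from h import *
s=ctrl.sense();print(s['time'],s['ee_pos'],s['tool_rot'],s['force'],s['torque'],s['finger_gap'])
im=camera("scene")[:,:,::-1];cv2.imwrite("pics/s5.png",cv2.resize(im[60:250,60:300],None,fx=3,fy=3))
E
```

```text
15.65 [ 506.32929001 -271.27833706  304.24456309] [ 1.79997739e+02 -5.78019977e-03  1.06900625e+02] [-0.13904935 -0.97548562 -2.79665015] [-0.0652199   0.03544427  0.02283361] 0.3162651889510845
```

View pics/s5.png

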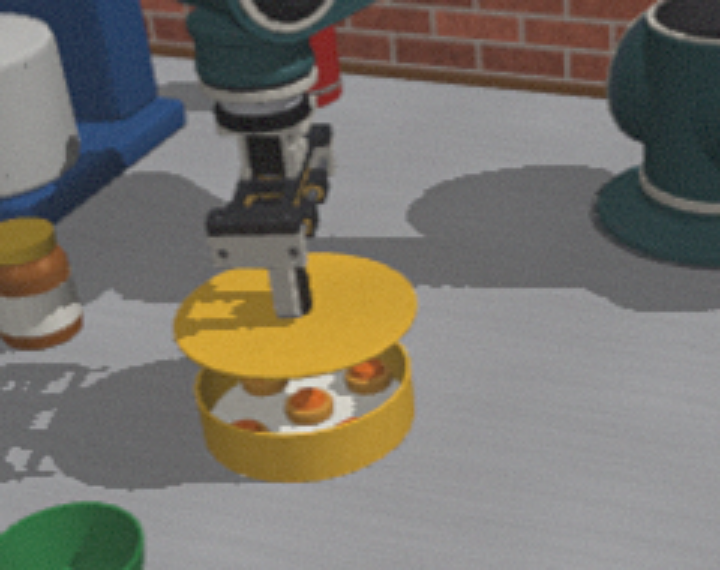

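Emit:
{"name": "carry_out", "arguments": {"motion": [[[0, 0, 5], 0, 15], [[0, 0, 15], 0, 15], [[0, 0, 27], 0, 15], [[0, 0, 37], 0, 15], [[0, 0, 43], 0, 15], [[0, 0, 47], 0, 15], [[0, 0, 49], 0, 15], [[0, 0, 51], 0, 15], [[0, 0, 53], 0, 15], [[0, 0, 55], 0, 15], [[0, 0, 57], 0, 15], [[0, 0, 58], 0, 15], [[0, 0, 58], 0, 15]]}}

```text
time: 17.32
ee_pos: [506.2, -271.7, 246.2]
tool_rot: [-180.0, -0.0, 106.9]
force: [-0.4, 0.6, -3.3]
finger_gap: 0.316
```

No contact yet at 246.2, and the lid should be home near 244.4. I'll go down in small steps.

Emit:
{"name": "carry_out", "arguments": {"motion": [[[0, 0, 0.5], 0, 15], [[0, 0, 1], 0, 15], [[0, 0, 1.5], 0, 15], [[0, 0, 2], 0, 15], [[0, 0, 2.3], 0, 15], [[0, 0, 2.3], 0, 15]]}}

```text
time: 18.08
ee_pos: [506.2, -271.7, 244.4]
tool_rot: [-180.0, 0.0, 106.9]
force: [-4.5, 1.9, 5.0]
finger_gap: 0.316
```

Emit:
{"name": "carry_out", "arguments": {"motion": [[[0, 0, 0.4], 0, 15], [[0, 0, 0.4], 0, 15], [[0, 0, 0.4], 0, 15]]}}

```text
time: 18.45
ee_pos: [506.2, -271.7, 244.4]
tool_rot: [180.0, 0.0, 106.9]
force: [-6.2, 2.6, 9.6]
finger_gap: 0.317
```

```bash
python3 - <<'E'
from h import *
s=ctrl.sense();print(s['time'],s['ee_pos'],s['tool_rot'],s['force'],s['torque'],s['finger_gap'])
im=camera("scene")[:,:,::-1];cv2.imwrite("pics/s6.png",cv2.resize(im[120:250,80:240],None,fx=4,fy=4))
E
```

```text
18.45 [ 506.20462542 -271.68405216  244.40550668] [1.79992124e+02 1.42653132e-02 1.06873060e+02] [-6.19840834  2.58152747  9.63576802] [ 0.49479162  1.04483188 -0.04793011] 0.3169024842067531
```

View pics/s6.png

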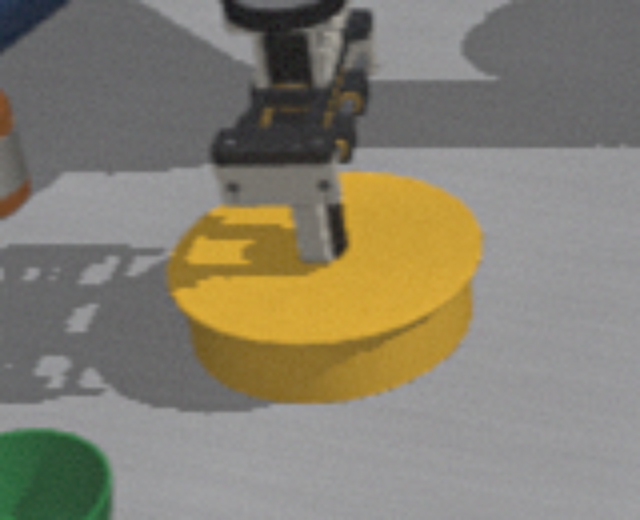

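The cap sits on the rim, with 9.6 N of upward contact force at z 244.4. I'll release it, lift, and move clear of the top view.

Emit:
{"name": "carry_out", "arguments": {"motion": [[[0, 0, 0], 0, 25], [[0, 0, 0], 0, 35], [[0, 0, 0], 0, 45], [[0, 0, 0], 0, 60], [[0, 0, 0], 0, 70], [[0, 0, 0], 0, 70], [[0, 0, 0], 0, 70], [[0, 0, -8], 0, 70], [[0, 0, -25], 0, 70], [[0, 0, -50], 0, 70], [[0, 0, -80], 0, 70], [[0, 0, -105], 0, 70], [[30, 10, -110], 0, 70], [[80, 35, -110], 0, 70], [[130, 57, -110], 0, 70], [[180, 80, -110], 0, 70], [[225, 100, -110], 0, 70], [[247, 109, -110], 0, 70], [[247, 109, -110], 0, 70], [[247, 109, -110], 0, 70]]}}

```text
time: 21.0
ee_pos: [538.8, -4.2, 354.3]
tool_rot: [180.0, 0.0, 106.9]
force: [-0.1, -1.2, 0.9]
finger_gap: 0.752
```

```bash
python3 - <<'E'
from h import *
s=ctrl.sense();print(s['time'],s['ee_pos'],s['force'],s['finger_gap'])
im=camera("top")[:,:,::-1];i2=camera("scene")[:,:,::-1]
cv2.imwrite("pics/top7.png",im);cv2.imwrite("pics/s7.png",i2)
cv2.imwrite("pics/z7.png",np.hstack([cv2.resize(im[135:255,305:430],None,fx=3,fy=3),cv2.resize(i2[140:260,110:220],None,fx=3,fy=3)]))
H,S,V=cv2.split(cv2.cvtColor(im,cv2.COLOR_BGR2HSV))
y=(H>=17)&(H<29)&(S>150)&(V>60);m=np.zeros(H.shape,np.uint8);m[130:255,300:430]=y[130:255,300:430]
cs=max(cv2.findContours(m,cv2.RETR_EXTERNAL,cv2.CHAIN_APPROX_NONE)[0],key=len)
for z in (55,):
    Q=onz("top",cs.reshape(-1,2),z)[:,:2];a=np.linalg.lstsq(np.c_[2*Q,np.ones(len(Q))],(Q**2).sum(1),rcond=None)[0];r=np.sqrt(a[2]+a[0]**2+a[1]**2)
    print("cap",a[:2],r,np.percentile(np.hypot(*(Q-a[:2]).T)-r,[0,50,100]))
kb=[b for b in blobs(V<50,40)[0]];ks=[b for b in blobs(cv2.cvtColor(i2,cv2.COLOR_BGR2HSV)[:,:,2]<50,30)[0]]
kt=[c for c,_ in kb if 320<c[0]<420 and 150<c[1]<240];k2=[c for c,_ in ks if 120<c[0]<200 and 150<c[1]<220]
print(kt,k2,tri(kt[0],k2[0]), "sc",[ (c,onz("top",c,28)[0].round(1)) for c,_ in kb if 110<c[0]<150 and 140<c[1]<190])
print(proj("scene",[506.2,-271.5,73]))
E
```

```text
21.0 [538.76957581  -4.23001833 354.26618739] [-0.07067732 -1.22406321  0.8838113 ] 0.7518383894947892
cap [ 505.71486596 -271.08251138] 101.89109361807738 [-2.87650363  0.10653054  1.96433221]
[array([375.9, 191.7])] [array([160.1, 176.9])] (array([ 506.38569108, -272.23466979,   73.07389498]), np.float64(1.0643358234643592)) sc [(array([130.6, 163.8]), array([576.4, 268.7,  28. ]))]
[[160.58810753 176.9788995 ]]
```

View pics/z7.png

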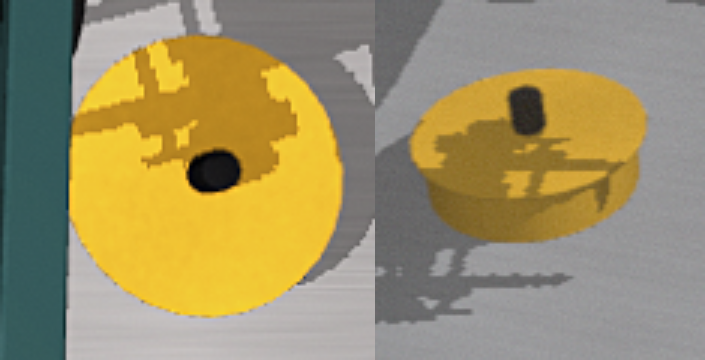

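The lid is level on the tin. Its knob triangulates to z = 73.1 (home is 73), and the cap is centred at (505.7,-271.1). The scorched tart hasn't moved.

```bash
python3 -c "
from workcell import sign_off;print(sign_off())"
```

```text
the job is handed in; nothing more can be done
None
```

The golden tart is in the middle of the tin, the large yellow lid is seated on top, and the job was handed in at about 21 s of the 69 s allowed.

- **Tart:** I gripped it by its pastry side and set it down in the free place. Before the lid went on, it lay flat at (506.1, -270.9), within about 0.2 mm of the centre of the other four tarts.
- **Lid:** I carried it by its knob and lowered it until it met the rim, pressing with about 10 N, before letting go. In the last pictures it looks level all round. The knob is 73.1 mm up (73 when home), and the cap's centre is within about 1 mm of the tin's.
- **Scorched tart:** It is still where it was, measured at (576.4, 268.7) against (575.9, 269.0) at the start.
- **Disagreements:** The four fixed tarts measured about 67 mm from the axis instead of 68, and the cap radius about 102 mm instead of 104. The arm hid a sliver of the cap's edge in the last top view. An early tin-rim fit was 2.6 mm off in y because it included the side wall, so I used the tarts' centre instead. None of this mattered given the clearances.

The gripper was open and clear of everything at hand-in.

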